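Re-pair the wooden remote with its sprung stylus

ROBOT

A 7-joint arm with a two-finger parallel gripper is mounted at the origin on the work surface. World frame = base frame: x ahead of the robot, y to its left, z up, the work surface at z = 0. Lengths are in m, angles in degrees, forces in N, time in s.
With the tool pointing down it reaches from about 0.35 to 0.9 m from the base axis. Payload 7.2 kg.
Tool frame: the origin (TCP) lies where the fingers leave the gripper's body, on its centre line; the fingertips stand 80 mm ahead of it and the grasp point (between the pads) lies 61 mm ahead of it (ctrl.pinch_z is the z of the grasp point in the tool frame, in m); z points along the fingers, y is the line along which they close (so a half turn about z gives the same grasp; the last joint's range is limited). The gripper opens to 88 mm and grips with 3 to 60 N. Pads are 20 mm wide; open, the fingers measure 115 mm over their backs; the gripper's body (75 mm by 178 mm) begins 61 mm behind the grasp point.
Start: joints at [-77.991, 23.554, -0.728, 91.456, 0.321, 64.991, -4.71], TCP at [0.171, 0.601, 0.303] pointing down, gripper open.
Joint ranges: [-169.25, 169.25], [-16.82, 113.86], [-84.01, 82.57], [7.8, 145.47], [-59.2, 239.2], [7.22, 106.19], [-163.78, 163.78]. Speed limits (degrees/s): [136.94, 136.94, 172.46, 172.46, 180, 180, 180].

INTERFACE

Orientations are given as [roll, pitch, yaw] about the fixed x, y, z axes, in that order (R = Rz(yaw) Ry(pitch) Rx(roll)).
In Python, from station import ctrl gives the robot as it stands. The module is installed in compiled form; this text tells all that it offers.
- The arm moves only by the tool arm_command, never from a script. Its arguments are lists of equal length, an entry for each row: "angular": the turn, a rotation vector about the tool's x, y, z in rad, a list of three; "dp": the shift along the tool's x, y, z in mm, a list of three; "hand": the gripper command: -1 is fully open, 1 is shut, values between are in proportion. In form: {"angular": [[ax, ay, az], ...], "dp": [[x, y, z], ...], "hand": [hand, ...]}. A call has 1 to 20 rows; each row is the pose to reach, as a shift and turn from the pose commanded when the call began, along the tool's axes at that moment; what a row does not reach only later rows make up. A row lasts 1/12 s, in which the tool goes at most 41.7 mm and 7.16 degrees, less where a joint would pass 70% of its speed; a pose out of reach is approached as far as the arm can. A call with a gripper value outside its range is refused whole. The fingers move at their own pace and stop on an object; "grip_force" is the grip in N (left out, the last holds). Time passes only in rows, so rows that repeat a pose let the fingers close. It gives the time, the measured TCP pose, the force, the opening and the grip force at its end, in the units of the state.
- ctrl.read_state(): the state, without advancing time (a new reading comes with each control period).
- ctrl.capture(name): name is "scene" or "top" or "wrist"; returns (picture, depth): 480x640x3 uint8, red, green, blue; 480x640 float32, m along the optical axis (not along the pixel's ray), 0 where there is no reading.
- ctrl.camera_info(name): a dict with "mtx" (3x3 intrinsics, pixels), "D" ([k1, k2, p1, p2, k3] as OpenCV has them; the pictures are not rectified), "view" (4x4, takes a point from world to camera coordinates). Camera axes: x right, y up, looking along -z (the intrinsics and any distortion apply to the point x, -y, -z); pixel columns grow to the right and rows downward; lengths in m; the calibration is good to about 2 mm. A picture is of the moment at which its call begins: read the wrist's pose just before it. camera_info takes no time and is no camera call; for the wrist camera it gives the pose at the moment of the call.
- ctrl.job_done(): hands the job in; it is judged then, once.
The state is a dict: "t": time; "joints": joint angles; "qvel": joint speeds; "tau": joint torques, N m; "position": TCP position; "ee_rot": TCP orientation; "wrist_force": force on the tool from outside, world axes, zero at the start; "moment": the same for the moment, N m; "width": finger opening in m; "grasp_force": force on a finger pad.
Only numpy, scipy, OpenCV 4.12 (cv2) and the standard library are available. Lean on these libraries where they do the work, as an engineer would, in place of code of your own. Each camera call takes 0.05 s, during which the arm holds its last target. There are 200 camera calls.

TASK

Re-pair the wooden remote: lift the sprung-tip stylus out of its block and, keeping it upright, slide its tip slowly and lightly along the middle of the brass strip, from the white start mark to the strip's end near the button, without straying onto the wood beside it. Then set the tip on the centre of the orange button and press the button right down with a light push of about 3 newtons, the stylus upright and its spring tip not pushed in to its stop. Finish while still holding the button down like that, stylus in the gripper, and leave the dispenser, record clamp, coaster and tumbler undisturbed.

Things in the scene. Friction and masses are not known exactly. Their poses are not given: they have to be found in the camera images.
- remote: Dark wooden remote, slab 170 x 52 x 18 mm (length along its x, width along its y), flat, fixed on a thin rubber mat. Origin: centre of its underside on the cabinet top; z up; the top face is at z = 18 mm. A flush brass strip 96 mm long and 10 mm wide runs along its x at y = 0, from x = -68 to +28 mm, with a white dot (15 mm across) as start mark at x = -60 mm. The orange button is at x = +58 mm.
- strip_start (a point): Centre of the white start mark on the brass strip, on the remote's top face (18 mm above the cabinet top). Axes as the remote's.
- strip_end (a point): Where the slide ends: point on the brass strip's centre line 8 mm before its end near the button, 80 mm from the start mark, on the remote's top face (18 mm above the cabinet top). Axes as the remote's.
- button_top (a point): Centre of the top of the orange silicone button (disc 22 mm across with a small white dot in the middle; its top stands 5.5 mm above the remote's face at rest). It moves down with the button.
- button (a joint): Button press in m: 0 at rest, 0.004 right down. Spring: starts to move at 0.45 N, right down at 2.25 N. It springs back when let go.
- stylus_grip (a point): Centre, half-way up, of the 60 g stylus's light-wood square grip (14 x 14 mm across its x and y, 81 mm long; z along the stylus, away from the tip). Below it: a brass collar 22 mm across, 4 mm thick, underside 45 mm below this point, then a steel stem 10 mm across, 35 mm long, then the tip. It starts upright, its collar resting on the block, and lifts straight out.
- stylus_tip (a point): Very end of the stylus's blue ball tip (7 mm across) on a thin steel rod that stands 18 mm out of the stem: 98 mm below stylus_grip along the stylus when not pushed in; it moves towards the grip as the tip is pushed in.
- nib (a joint): How far the stylus's sprung tip is pushed in, m: 0 fully out, 0.012 at its stop. Spring: starts to move at 0.6 N and rises by 0.3 N per mm, 4.2 N at the stop; past the stop it is rigid.
- holder: Fixed dark wooden block 60 x 60 x 60 mm in which the stylus stands, with a 12 mm hole 57 mm deep in the middle of its top. Origin: centre of its underside; z up. The tip starts 53 mm below its top: lift the stylus at least 60 mm before moving sideways.
- dispenser: Bystander: loose white plastic push dispenser, round, 62 mm across, 120 mm tall, with a yellow stripe. Origin: centre of its underside.
- clamp: Bystander: loose stainless steel record clamp, round, 76 mm across, 40 mm tall. Origin: centre of its underside.
- coaster: Bystander: loose round bamboo coaster, 96 mm across, 8 mm thick, under the tumbler. Origin: centre of its underside.
- tumbler: Bystander: empty glass tumbler, 76 mm across, 92 mm tall, standing on the coaster. Origin: centre of its underside.
There are look-alikes about, which are no part of the job. Of the things that look like the part that bears stylus_grip, the largest one is meant.

How it is judged:
By the outcome, as a careful person would: the job done as asked, in the order asked, and still so for the second after the job is handed in, while the arm keeps its last pose, push and grip.
It also fails if it takes over 51 s, if anything falls off the work surface, if the arm or the gripper's body presses on something with over 40 N, if the wrist force passes 120 N, or if a joint passes its speed limit or range.

## Working session

There is one attempt and no reset: what is moved stays moved. The work goes in short steps, Python scripts to look and compute and a tool call to move; the robot and the scene stay as the last step left them, time stands still between calls to the robot, and variables do not carry over. Pictures are saved under pics/ and viewed, at most 10 in all, crops included, and the job is handed in when it is done.

Besides the shell and the picture viewer there is one more tool, called after "Call:" by a JSON object that holds its "method" and its "body". arm_command: Moves the arm, as the interface text tells. Its arguments: {"type":"object","properties":{"angular":{"type":"array"},"dp":{"type":"array"},"hand":{"type":"array"},"grip_force":{"type":"number"}},"required":["angular","dp","hand"]}

```bash
mkdir -p pics
cat > h.py <<'E'
import numpy as np,cv2
from station import ctrl
def cap(n,save=None):
    info=ctrl.camera_info(n); p,d=ctrl.capture(n)
    if save: cv2.imwrite('pics/'+save+'.png',p[:,:,::-1])
    np.savez('/tmp/'+n+'.npz',p=p,d=d,mtx=info['mtx'],D=info['D'],view=info['view'])
    return p,d,info
def load(n):
    z=np.load('/tmp/'+n+'.npz'); return z['p'],z['d'],z
def rays(info,uv):
    q=cv2.undistortPoints(np.array(uv,float).reshape(-1,1,2),np.array(info['mtx'],float),np.array(info['D'],float)).reshape(-1,2)
    V=np.linalg.inv(np.array(info['view'])); d=np.c_[q[:,0],-q[:,1],-np.ones(len(q))]@V[:3,:3].T
    return V[:3,3],d
def atz(info,uv,z):
    c,d=rays(info,uv); return c+d*((z-c[2])/d[:,2:3])
def atd(info,uv,dep):
    c,d=rays(info,uv); return c+d*np.asarray(dep).reshape(-1,1)
E
python3 - <<'E'
from h import *
for n in('scene','top','wrist'): cap(n,n+'1')
a=cv2.imread('pics/top1.png')
s=ctrl.read_state();print(s['t'],s['position'],s['ee_rot'],s['wrist_force'],s['width'],ctrl.pinch_z)
print(ctrl.camera_info('top')['view'])
E
```

```text
0.15 [0.17135546 0.60074145 0.30201943] [-1.79928927e+02  7.26049495e-03  1.64084590e+02] [-0.7001681  -0.00469193 -0.43737372] 0.08782832511977628 0.0613
[[-0.02496973 -0.99966534 -0.00676233  0.01556461]
 [ 0.99153668 -0.02562764  0.1272723  -0.59568989]
 [-0.127403   -0.00352715  0.99184476 -1.06133929]
 [ 0.          0.          0.          1.        ]]
```

View pics/top1.png

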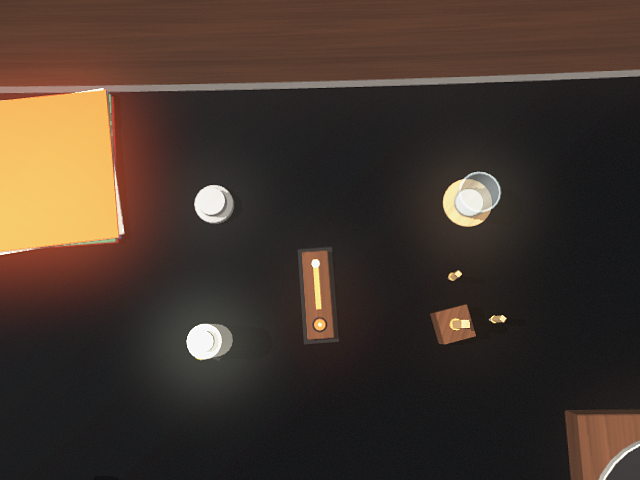

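View pics/scene1.png

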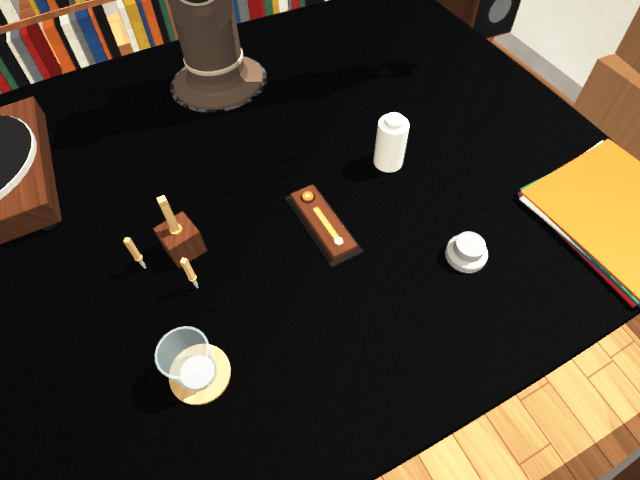

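Top view: the remote is around (318,295), with the start mark at (315,263) and the button at (320,324). There are three stylus look-alikes: A in the block at top (459,324) / scene (172,215), B at top (454,275) / scene (189,272), and C at top (498,320) / scene (134,252). A fits, because it is the largest and stands in the block. I'll confirm that in a crop and measure.

Run:
```python
from h import *
p,d,i=load('top')
a=cv2.resize(p[240:360,290:520],None,fx=3.4,fy=3.4,interpolation=cv2.INTER_CUBIC); cv2.imwrite('pics/crop1.png',a[:,:,::-1])
hsv=cv2.cvtColor(p,cv2.COLOR_RGB2HSV)
def cen(m,box):
    u0,v0,u1,v1=box; M=np.zeros(m.shape,bool); M[v0:v1,u0:u1]=m[v0:v1,u0:u1]
    y,x=np.nonzero(M); return np.array([x.mean(),y.mean()]),len(x)
w=(hsv[...,1]<60)&(hsv[...,2]>170)
c,n=cen(w,(300,250,332,275)); print('start',c,n,atz(i,c,.018))
b=(hsv[...,1]>110)&(hsv[...,2]>170)
c,n=cen(b,(308,312,334,336)); print('btn',c,n,atz(i,c,.0235))
c,n=cen(b,(308,270,328,311)); print('strip',c,n,atz(i,c,.018))
# stylus points by depth
v,u=np.mgrid[295:355,420:490]; uv=np.c_[u.ravel(),v.ravel()]; dd=d[295:355,420:490].ravel()
P=atd(i,uv,dd); 
for lo,hi in((.13,.16),(.07,.13),(.052,.066)):
    k=(P[:,2]>lo)&(P[:,2]<hi); print(lo,k.sum(),P[k].mean(0),P[k].min(0),P[k].max(0))
k=(P[:,2]>.05)&(P[:,2]<.068)
print('block',cv2.minAreaRect((P[k][:,:2]*1000).astype(np.float32)))
k=(P[:,2]>.135)
print('grip',cv2.minAreaRect((P[k][:,:2]*1000).astype(np.float32)),P[k][:,2].max())
```

```text
start [315.10909091 263.14545455] 55 [[0.5838098  0.03694091 0.018     ]]
btn [319.25252525 324.16161616] 99 [[0.46590852 0.03125287 0.0235    ]]
strip [316.80120482 290.93373494] 166 [[0.52971408 0.03479171 0.018     ]]
0.13 82 [ 0.4601148  -0.2183703   0.14355261] [ 0.4526758  -0.22585733  0.13020214] [ 0.46760662 -0.21210696  0.15008011]
0.07 54 [ 0.459896   -0.21337489  0.09926758] [ 0.4527475  -0.21859822  0.07159311] [ 0.46692923 -0.21240482  0.128655  ]
0.052 964 [ 0.45989501 -0.2171291   0.06019851] [ 0.42423259 -0.25504621  0.05207791] [ 0.49436054 -0.18290134  0.06598532]
block ((459.9432678222656, -218.87904357910156), (60.049320220947266, 62.51028823852539), 13.324806213378906)
grip ((454.5518798828125, -114.94662475585938), (14.344891548156738, 222.54539489746094), 3.036865711212158) 1.1286038935816796
```

View pics/crop1.png

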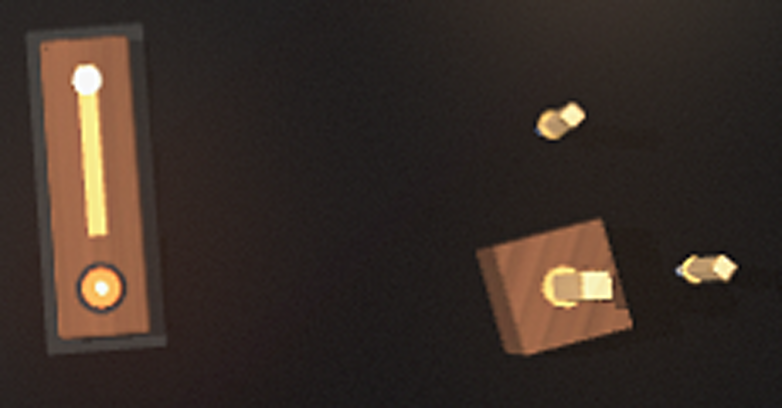

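The crop confirms A: it's the largest, has a square grip and collar, and stands in the block. Its grip is at about (0.460, -0.219). Next I'll work out the move to hover above it.

```bash
cat >> h.py <<'E'
from scipy.spatial.transform import Rotation as Ro
def tool(world_targets,yaw=None,ref=None,quiet=False):
    s=ctrl.read_state() if ref is None else ref
    R=Ro.from_euler('xyz',s['ee_rot'],degrees=True)
    for w in np.atleast_2d(world_targets):
        print('dp',np.round(R.inv().apply(np.array(w)-s['position'])*1000,1))
    if yaw is not None: print('ang',np.round((R.inv()*Ro.from_euler('xyz',[180,0,yaw],degrees=True)).as_rotvec(),4))
E
python3 - <<'E'
from h import *
tool([[.30,.50,.30],[.42,.30,.30],[.47,.05,.30],[.46,-.219,.30]],180)
E
```

```text
dp [-151.3  -61.6    2.1]
dp [-321.6 -221.     2.3]
dp [-438.2 -447.7    2.6]
dp [-502.4 -709.2    3. ]
ang [-0.0013 -0.     -0.2778]
```

Call:
{"method": "arm_command", "body": {"angular": [[0, 0, -0.07], [0, 0, -0.14], [0, 0, -0.2], [0, 0, -0.278], [0, 0, -0.278], [0, 0, -0.278], [0, 0, -0.278], [0, 0, -0.278], [0, 0, -0.278], [0, 0, -0.278], [0, 0, -0.278], [0, 0, -0.278], [0, 0, -0.278], [0, 0, -0.278], [0, 0, -0.278], [0, 0, -0.278], [0, 0, -0.278], [0, 0, -0.278], [0, 0, -0.278], [0, 0, -0.278]], "dp": [[-151, -62, 2], [-151, -62, 2], [-151, -62, 2], [-322, -221, 2], [-322, -221, 2], [-322, -221, 2], [-322, -221, 2], [-322, -221, 2], [-438, -448, 3], [-438, -448, 3], [-438, -448, 3], [-438, -448, 3], [-438, -448, 3], [-438, -448, 3], [-502, -709, 3], [-502, -709, 3], [-502, -709, 3], [-502, -709, 3], [-502, -709, 3], [-502, -709, 3]], "hand": [-1, -1, -1, -1, -1, -1, -1, -1, -1, -1, -1, -1, -1, -1, -1, -1, -1, -1, -1, -1]}}

```text
t: 1.82
position: [0.4576, -0.1418, 0.2999]
ee_rot: [180.0, 0.0, -180.0]
wrist_force: [0.9, 0.4, -0.4]
width: 0.0877
grasp_force: 0.0
```

Run:
```python
from h import *
s=ctrl.read_state();print(s['t'],s['position'],s['ee_rot'],s['qvel'])
tool([[.50,-.219,.30],[.46,-.219,.30]],180)
```

```text
1.8167 [ 0.45758212 -0.14177215  0.29985197] [ 1.79988030e+02  2.50323041e-02 -1.79974807e+02] [ 43.17858711  16.50260862  22.99315277 -16.22626605 -11.43866222
   2.48537509  70.80928308]
dp [-42.4 -77.2  -0.1]
dp [ -2.4 -77.2  -0.2]
ang [0.0002 0.0004 0.0004]
```

Call:
{"method": "arm_command", "body": {"angular": [[0, 0, 0], [0, 0, 0], [0, 0, 0], [0, 0, 0], [0, 0, 0], [0, 0, 0]], "dp": [[0, -35, 0], [0, -55, 0], [0, -55, 0], [0, -55, 0], [0, -55, 0], [0, -55, 0]], "hand": [-1, -1, -1, -1, -1, -1]}}

```text
t: 2.32
position: [0.4583, -0.1933, 0.2995]
ee_rot: [180.0, -0.0, -179.9]
wrist_force: [-0.5, 0.5, -0.1]
width: 0.0881
grasp_force: 0.0
```

Run:
```python
from h import *
s=ctrl.read_state();print(s['t'],s['position'],s['ee_rot'],s['wrist_force'])
p,d,i=cap('wrist','w1')
h=.1455
x=cv2.projectPoints(np.zeros((1,3)),0*np.ones(3),np.ones(3),np.array(i['mtx'],float),np.array(i['D'],float))[0]
print(np.linalg.inv(i['view'])[:3,3])
v,u=np.mgrid[0:480,0:640]; P=atd(i,np.c_[u.ravel(),v.ravel()],d.ravel()); z=P[:,2]
k=(abs(P[:,0]-.46)<.04)&(abs(P[:,1]+.219)<.04)&(z>.13)&(z<.155)&(d.ravel()>0)
if k.any():
  print(k.sum(),P[k].min(0),P[k].max(0)); k2=k&(z>P[k][:,2].max()-.006); print(cv2.minAreaRect((P[k2][:,:2]*1000).astype(np.float32)))
```

```text
2.3167 [ 0.45834381 -0.19334898  0.29950844] [ 1.79958884e+02 -1.86870682e-02 -1.79870155e+02] [-0.51032728  0.49233757 -0.13858124]
[ 0.37499964 -0.19393036  0.38166137]
672 [ 0.45284692 -0.22859924  0.13005075] [ 0.46758239 -0.2131816   0.14703296]
((460.3848876953125, -220.83348083496094), (13.947649002075195, 14.11569595336914), 4.421909332275391)
```

View pics/w1.png

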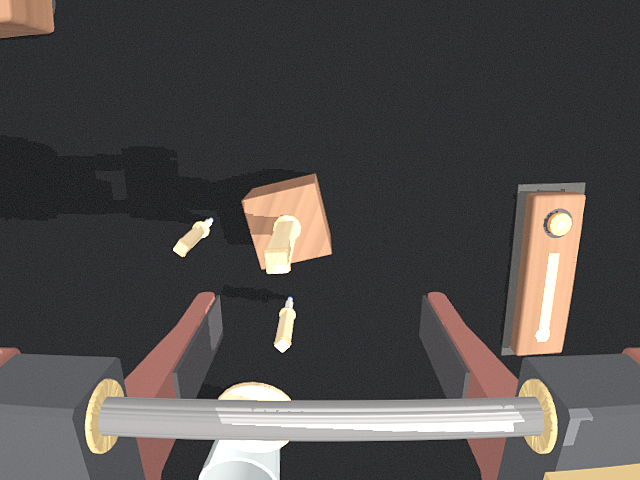

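The picture shows the stylus in its block at (280,235), two small look-alikes at (195,235) and (285,325), and the remote at (550,270). I'll align over the stylus with the fingers part closed, to clear the small ones, and then go down.

Call:
{"method": "arm_command", "body": {"angular": [[0, 0, -0.077], [0, 0, -0.077], [0, 0, -0.077], [0, 0, -0.077], [0, 0, -0.077], [0, 0, -0.077], [0, 0, -0.077], [0, 0, -0.077], [0, 0, -0.077], [0, 0, -0.077], [0, 0, -0.077], [0, 0, -0.077], [0, 0, -0.077], [0, 0, -0.077], [0, 0, -0.077]], "dp": [[-2, -27, 0], [-2, -27, 0], [-2, -27, 0], [-2, -27, 10], [-2, -27, 25], [-2, -27, 40], [-2, -27, 55], [-2, -27, 70], [-2, -27, 85], [-2, -27, 100], [-2, -27, 115], [-2, -27, 125], [-2, -27, 133], [-2, -27, 133], [-2, -27, 133]], "hand": [-0.2, -0.2, -0.2, -0.2, -0.2, -0.2, -0.2, -0.2, -0.2, -0.2, -0.2, -0.2, -0.2, -0.2, -0.2]}}

```text
t: 3.62
position: [0.4602, -0.2215, 0.1665]
ee_rot: [180.0, -0.0, -175.6]
wrist_force: [0.5, 0.4, -0.4]
width: 0.0531
grasp_force: 0.0
```

Run:
```python
from h import *
s=ctrl.read_state();print(s['t'],s['position'],s['ee_rot'],s['wrist_force'],s['width'])
p,d,i=cap('wrist','w2')
```

```text
3.6167 [ 0.46015504 -0.22149928  0.16653412] [ 1.79985453e+02 -3.17524824e-02 -1.75570111e+02] [ 0.52781386  0.43028255 -0.38856901] 0.05308892370085252
```

View pics/w2.png

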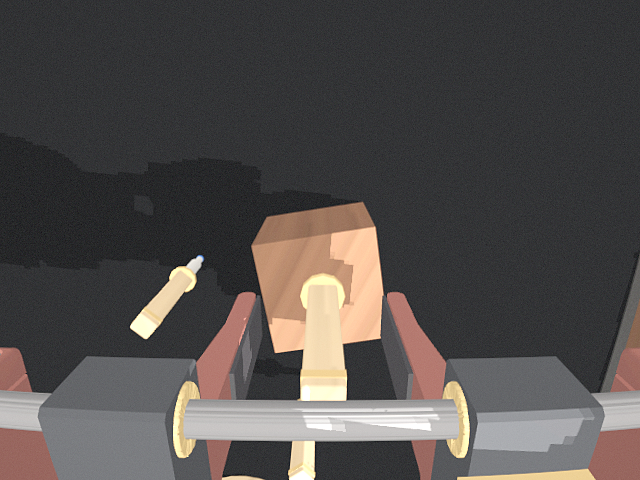

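The stylus sits centred between the fingers, with its grip at about (323,340), so I'll close.

Call:
{"method": "arm_command", "body": {"angular": [[0, 0, 0], [0, 0, 0], [0, 0, 0], [0, 0, 0], [0, 0, 0], [0, 0, 0], [0, 0, 0], [0, 0, 0], [0, 0, 0], [0, 0, 0]], "dp": [[0, 0, 0], [0, 0, 0], [0, 0, 0], [0, 0, 0], [0, 0, 0], [0, 0, 0], [0, 0, 0], [0, 0, 0], [0, 0, 0], [0, 0, 0]], "hand": [1, 1, 1, 1, 1, 1, 1, 1, 1, 1], "grip_force": 25}}

```text
t: 4.5
position: [0.4602, -0.2218, 0.1668]
ee_rot: [180.0, 0.0, -175.6]
wrist_force: [-0.6, 0.6, 2.1]
width: 0.014
grasp_force: 25.0
```

Call:
{"method": "arm_command", "body": {"angular": [[0, 0, 0], [0, 0, 0], [0, 0, 0], [0, 0, 0], [0, 0, 0], [0, 0, 0], [0, 0, 0], [0, 0, 0], [0, 0, 0], [0, 0, 0], [0, 0, 0], [0, 0, 0]], "dp": [[0, 0, -5], [0, 0, -12], [0, 0, -20], [0, 0, -30], [0, 0, -40], [0, 0, -50], [0, 0, -60], [0, 0, -70], [0, 0, -80], [0, 0, -90], [0, 0, -90], [0, 0, -90]], "hand": [1, 1, 1, 1, 1, 1, 1, 1, 1, 1, 1, 1]}}

```text
t: 5.5
position: [0.4604, -0.2218, 0.2573]
ee_rot: [-180.0, 0.1, -175.6]
wrist_force: [0.3, -0.5, -0.3]
width: 0.014
grasp_force: 25.0
```

Run:
```python
from h import *
s=ctrl.read_state();print(s['t'],s['position'],s['ee_rot'],s['wrist_force'],s['moment'],s['width'])
p,d,i=cap('wrist','w3')
# remote from the wrist view
hsv=cv2.cvtColor(p,cv2.COLOR_RGB2HSV)
p,d,i=cap('scene','s3')
cv2.imwrite('pics/s3c.png',cv2.resize(p[130:330,80:400],None,fx=2.4,fy=2.4)[:,:,::-1])
```

```text
5.5 [ 0.46040599 -0.22182465  0.25725075] [-1.79987751e+02  7.08991555e-02 -1.75566390e+02] [ 0.30926185 -0.46625256 -0.32912326] [ 0.03742308  0.01716392 -0.05079004] 0.013983934018325952
```

View pics/w3.png

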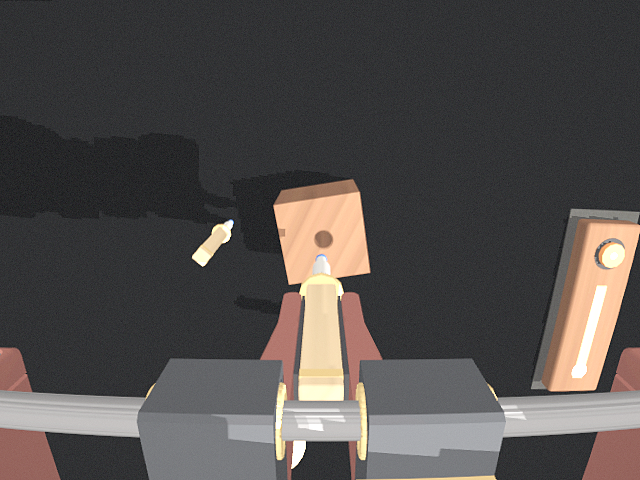

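Lifted clear: the empty hole is at (323,239) and the tip at (321,258). Next I'll measure the remote and the tip with this same camera.

```bash
cat >> h.py <<'E'
def marks(p,i):
    hsv=cv2.cvtColor(p,cv2.COLOR_RGB2HSV); V=np.array(i['view'])
    def proj(P):
        c=(V@np.r_[P,1])[:3]; return cv2.projectPoints(np.array([[c[0],-c[1],-c[2]]]),np.zeros(3),np.zeros(3),np.array(i['mtx'],float),np.array(i['D'],float))[0].ravel()
    return hsv,proj
E
python3 - <<'E'
from h import *
p,d,i=load('wrist'); hsv,proj=marks(p,i)
for n,P in(('start',[.5838,.0369,.018]),('btn',[.4659,.03125,.0235]),('tip',[.4604,-.2218,.0975])): print(n,proj(P))
print('tip from px (321,255..258)',atz(i,[[321,255],[321,258]],.101))
m=((hsv[...,2]>235)&(hsv[...,1]<140)).astype(np.uint8); m[:,:540]=0;m[:230]=0;m[385:]=0
n,l,st,c=cv2.connectedComponentsWithStats(m)
for k in range(1,n):
  if st[k,4]>30: print(st[k],c[k],atz(i,c[k],.0235 if c[k][1]<275 else .018))
print(p[368:374,570:590].mean(0)[::3].astype(int).tolist()); print(p[300,575:610:4].tolist())
cv2.imwrite('pics/w3c.png',np.hstack([cv2.resize(p[230:395,535:640],None,fx=3.4,fy=3.4),cv2.resize(p[230:300,290:355],(520,561))])[:,:,::-1])
E
```

```text
start [579.49390677 369.65252885]
btn [614.49710115 255.2154748 ]
tip [320.8939043  256.28655297]
tip from px (321,255..258) [[ 0.45835935 -0.22189825  0.101     ]
 [ 0.46029962 -0.22174672  0.101     ]]
[ 553  230   87  155 7036] [595.23038658 307.92495736] [[0.51835573 0.03241308 0.018     ]]
[[248, 190, 148], [255, 255, 255], [255, 255, 255], [255, 255, 255], [255, 255, 255], [255, 255, 255], [255, 203, 162]]
[[252, 197, 161], [253, 197, 158], [250, 197, 156], [249, 193, 156], [252, 196, 156], [255, 255, 255], [255, 255, 252], [255, 255, 220], [255, 205, 165]]
```

View pics/w3c.png

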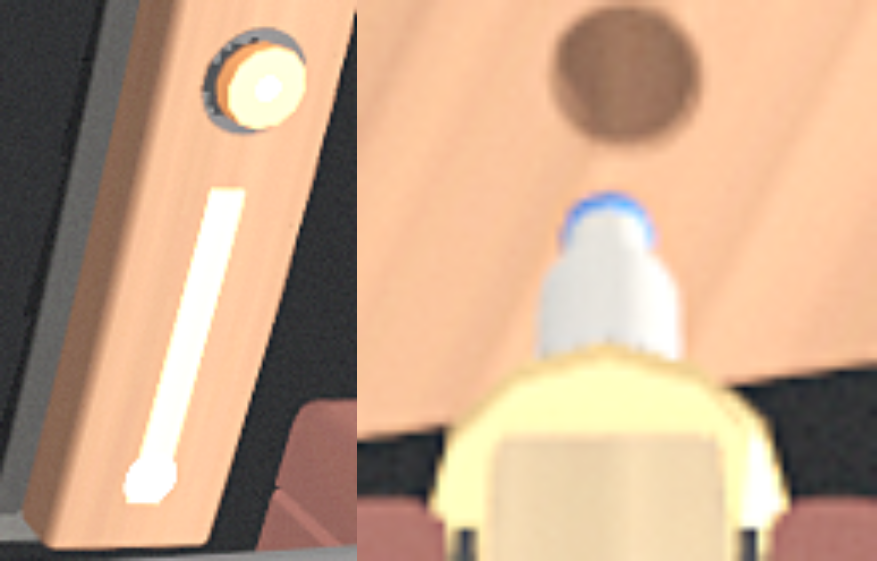

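Run:
```python
from h import *
p,d,i=load('wrist')
m=(p[...,1]>232).astype(np.uint8); m[:,:540]=0;m[:230]=0;m[385:]=0
n,l,st,c=cv2.connectedComponentsWithStats(m)
for k in range(1,n):
  if st[k,4]>20: print(st[k],c[k],atz(i,c[k],.0235 if c[k][1]<275 else .018)[0])
# strip centre line
v,u=np.nonzero(m); q=(v>290)&(v<355)&(u<625)
A=atz(i,np.c_[u,v][q],.018)[:,:2]; f=np.polyfit(A[:,0],A[:,1],1); print('wrist line: y at x=.58,.466',np.polyval(f,[.584,.53,.466]))
q=(v>362)&(v<385); print('dot',atz(i,[u[q].mean(),v[q].mean()],.018))
p,d,i=load('top'); hsv=cv2.cvtColor(p,cv2.COLOR_RGB2HSV); b=(hsv[...,1]>110)&(hsv[...,2]>170); b[:, :308]=0;b[:,328:]=0
v,u=np.nonzero(b);q=(v>=270)&(v<=308);A=atz(i,np.c_[u,v][q],.018)[:,:2]; f=np.polyfit(A[:,0],A[:,1],1); print('top line',np.polyval(f,[.584,.53,.466]))
```

```text
[602 244  23  24 419] [613.05011933 255.47494033] [0.4662332  0.02993099 0.0235    ]
[ 571  285   36   93 1037] [589.17454195 332.14079074] [0.54310007 0.03404798 0.018     ]
wrist line: y at x=.58,.466 [0.03594984 0.0335535  0.03071339]
dot [[0.58428577 0.03630144 0.018     ]]
top line [0.03757137 0.03479887 0.03151296]
```

Both cameras agree to within about 1.2 mm:
- start: (.584, .0367)
- strip end: (.504, .0329)
- button: (.466, .0311)

Next I'll hover over the start mark.

Call:
{"method": "arm_command", "body": {"angular": [[0, 0, 0], [0, 0, 0], [0, 0, 0], [0, 0, 0], [0, 0, 0], [0, 0, 0], [0, 0, 0], [0, 0, 0], [0, 0, 0], [0, 0, 0], [0, 0, 0], [0, 0, 0], [0, 0, 0], [0, 0, 0], [0, 0, 0], [0, 0, 0], [0, 0, 0], [0, 0, 0], [0, 0, 0], [0, 0, 0]], "dp": [[-7, 12, 0], [-21, 37, 0], [-36, 62, 0], [-50, 87, 0], [-64, 112, 0], [-79, 136, 0], [-93, 161, 0], [-107, 186, 0], [-121, 211, 0], [-136, 236, 0], [-143, 248, 0], [-143, 248, 10], [-143, 248, 25], [-143, 248, 40], [-143, 248, 53], [-143, 248, 62], [-143, 248, 67], [-143, 248, 67], [-143, 248, 67], [-143, 248, 67]], "hand": [1, 1, 1, 1, 1, 1, 1, 1, 1, 1, 1, 1, 1, 1, 1, 1, 1, 1, 1, 1]}}

```text
t: 7.27
position: [0.5839, 0.0361, 0.1903]
ee_rot: [-180.0, 0.1, -175.6]
wrist_force: [-0.1, -0.1, -1.3]
width: 0.0145
grasp_force: 25.0
```

Run:
```python
from h import *
s=ctrl.read_state();print(s['t'],s['position'],s['ee_rot'],s['wrist_force'],s['moment'])
F=[]
for k in range(4):
    p,d,i=cap('wrist',None); F.append(ctrl.read_state()['wrist_force'])
print(np.mean(F,0),np.std(F,0))
p2=p.copy(); ps,ds,is_=cap('scene')
hsv,proj=marks(p,i); P=s['position']; print(proj([P[0],P[1],P[2]-.1598+.0035]), proj([.584,.0367,.018]),proj([.504,.0329,.018]))
hs,pr=marks(ps,is_); a=pr([P[0],P[1],P[2]-.1598]).astype(int); print(a,pr([.584,.0367,.018]),pr(P))
cv2.imwrite('pics/c4.png',np.hstack([cv2.resize(p[180:330,240:400],(640,600)),cv2.resize(ps[a[1]-80:a[1]+40,a[0]-16:a[0]+16],(160,600))])[:,:,::-1])
```

```text
7.2667 [0.58393521 0.03611652 0.1903186 ] [-1.79999414e+02  5.44357598e-02 -1.75598795e+02] [-0.12583058 -0.13513752 -1.32028357] [ 0.08828786 -0.0223273  -0.00300394]
[ 0.06304256 -0.4217728  -0.65151512] [0.44315032 0.31431626 0.14619063]
[320.17043328 258.0717105 ] [321.05719998 250.10136554] [325.12322004 122.76566549]
[337 237] [338.12528644 240.86767048] [340.22786516 175.95669481]
```

View pics/c4.png

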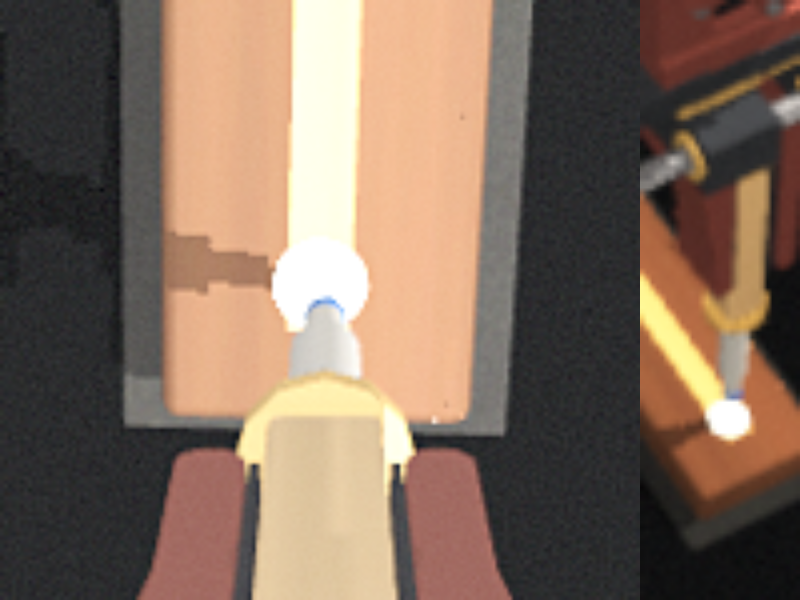

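The tip, at crop (326,306), is just above the white mark, whose centre is at (320,287). It sits about 0.5 mm to the right of the strip's centre line. I'll nudge it over and touch down lightly.

Call:
{"method": "arm_command", "body": {"angular": [[0, 0, 0], [0, 0, 0], [0, 0, 0], [0, 0, 0], [0, 0, 0], [0, 0, 0], [0, 0, 0], [0, 0, 0], [0, 0, 0], [0, 0, 0], [0, 0, 0], [0, 0, 0]], "dp": [[-0.5, -0.5, 2], [-0.5, -0.5, 4], [-0.5, -0.5, 6], [-0.5, -0.5, 8], [-0.5, -0.5, 10], [-0.5, -0.5, 11.5], [-0.5, -0.5, 12.5], [-0.5, -0.5, 13.5], [-0.5, -0.5, 14], [-0.5, -0.5, 14.5], [-0.5, -0.5, 14.5], [-0.5, -0.5, 14.5]], "hand": [1, 1, 1, 1, 1, 1, 1, 1, 1, 1, 1, 1]}}

```text
t: 8.52
position: [0.5841, 0.036, 0.1753]
ee_rot: [180.0, -0.0, -175.6]
wrist_force: [-1.5, 0.7, 1.1]
width: 0.0137
grasp_force: 25.0
```

```bash
cat >> h.py <<'E'
def favg(n=12,cam='wrist'):
    F=[]
    for k in range(n):
        p,d,i=cap(cam); F.append(ctrl.read_state()['wrist_force'])
    s=ctrl.read_state(); print('t',s['t'],'pos',np.round(s['position'],4),s['ee_rot'],'F',np.mean(F,0).round(2),'se',(np.std(F,0)/n**.5).round(2))
    return p,d,i
E
python3 - <<'E'
from h import *
favg(12)
E
```

```text
t 9.1167 pos [0.5841 0.036  0.1752] [ 1.79999021e+02 -1.16630954e-03 -1.75577506e+02] F [-0.88  0.07  0.78] se [0.12 0.16 0.1 ]
```

Run:
```python
from h import *
p,d,i=load('wrist'); q=p.astype(int)
bl=(q[...,2]>q[...,0]+25)&(q[...,2]>120); v,u=np.nonzero(bl[200:300,280:360]); print('blue',len(v),u.mean()+280,v.mean()+200)
for r in range(180,275,8):
    m=(q[r,280:370,1]>225)&(q[r,280:370,0]>235); x=np.nonzero(m)[0]+280
    print(r,x.min() if len(x) else 0,x.max() if len(x) else 0,(x.mean() if len(x) else 0))
hsv,proj=marks(p,i); P=ctrl.read_state()['position']; print(proj([P[0],P[1],.0215]))
for x in (.584,.56,.54,.52): print(proj([x,.036,.018]))
```

```text
blue 21 320.2857142857143 257.23809523809524
180 314 331 322.5
188 314 331 322.5
196 314 331 322.5
204 313 330 321.5
212 313 330 321.5
220 313 330 321.5
228 313 329 321.0
236 313 329 321.0
244 312 329 320.5
252 310 331 320.5
260 308 333 320.70588235294116
268 312 329 324.5
[320.75474851 259.86767437]
[320.76363893 257.76883183]
[323.86978973 220.01156944]
[326.59190108 186.90774482]
[329.43347934 152.33600399]
```

The tip column (320.3) matches the strip centre column (320.3), and the push is about 1.4 N. Now the first third of the slide, at about 16 mm/s.

Call:
{"method": "arm_command", "body": {"angular": [[0, 0, 0], [0, 0, 0], [0, 0, 0], [0, 0, 0], [0, 0, 0], [0, 0, 0], [0, 0, 0], [0, 0, 0], [0, 0, 0], [0, 0, 0], [0, 0, 0], [0, 0, 0], [0, 0, 0], [0, 0, 0], [0, 0, 0], [0, 0, 0], [0, 0, 0], [0, 0, 0], [0, 0, 0], [0, 0, 0]], "dp": [[1.35, 0.04, -0.3], [2.7, 0.08, -0.3], [4.05, 0.12, -0.3], [5.4, 0.16, -0.3], [6.75, 0.2, -0.3], [8.1, 0.24, -0.3], [9.45, 0.28, -0.3], [10.8, 0.32, -0.3], [12.15, 0.36, -0.3], [13.5, 0.4, -0.3], [14.85, 0.43, -0.3], [16.2, 0.47, -0.3], [17.55, 0.51, -0.3], [18.9, 0.55, -0.3], [20.25, 0.59, -0.3], [21.6, 0.63, -0.3], [22.95, 0.67, -0.3], [24.3, 0.71, -0.3], [25.65, 0.75, -0.3], [27, 0.78, -0.3]], "hand": [1, 1, 1, 1, 1, 1, 1, 1, 1, 1, 1, 1, 1, 1, 1, 1, 1, 1, 1, 1]}}

```text
t: 10.78
position: [0.5571, 0.0347, 0.1755]
ee_rot: [180.0, 0.0, -175.6]
wrist_force: [0.9, 0.4, 0.6]
width: 0.0141
grasp_force: 25.0
```

```bash
cat > chk.py <<'E'
from h import *
p,d,i=favg(6); q=p.astype(int)
bl=(q[...,2]>q[...,0]+25)&(q[...,2]>120); v,u=np.nonzero(bl[200:300,280:360]); print('blue',len(v),u.mean()+280,v.mean()+200)
for r in (140,160,180,200,220,236,250):
    m=(q[r,280:370,1]>225)&(q[r,280:370,0]>235); x=np.nonzero(m)[0]+280
    if len(x): print(r,x.min(),x.max(),(x.min()+x.max())/2)
E
python3 chk.py
```

```text
t 11.0833 pos [0.5568 0.0347 0.1753] [ 1.79996495e+02 -5.08527420e-02 -1.75575137e+02] F [-0.41  0.19  0.83] se [0.3  0.14 0.11]
blue 23 320.47826086956525 257.0869565217391
160 314 332 323.0
180 314 331 322.5
200 313 331 322.0
220 313 330 321.5
236 312 329 320.5
250 312 329 320.5
```

Still centred (320.5 against about 320.3), with about 1.4 N of push. I'll carry on.

Call:
{"method": "arm_command", "body": {"angular": [[0, 0, 0], [0, 0, 0], [0, 0, 0], [0, 0, 0], [0, 0, 0], [0, 0, 0], [0, 0, 0], [0, 0, 0], [0, 0, 0], [0, 0, 0], [0, 0, 0], [0, 0, 0], [0, 0, 0], [0, 0, 0], [0, 0, 0], [0, 0, 0], [0, 0, 0], [0, 0, 0], [0, 0, 0], [0, 0, 0]], "dp": [[1.35, 0.04, -0.2], [2.7, 0.08, -0.2], [4.05, 0.12, -0.2], [5.4, 0.16, -0.2], [6.75, 0.2, -0.2], [8.1, 0.24, -0.2], [9.45, 0.28, -0.2], [10.8, 0.32, -0.2], [12.15, 0.36, -0.2], [13.5, 0.4, -0.2], [14.85, 0.43, -0.2], [16.2, 0.47, -0.2], [17.55, 0.51, -0.2], [18.9, 0.55, -0.2], [20.25, 0.59, -0.2], [21.6, 0.63, -0.2], [22.95, 0.67, -0.2], [24.3, 0.71, -0.2], [25.65, 0.75, -0.2], [27, 0.78, -0.2]], "hand": [1, 1, 1, 1, 1, 1, 1, 1, 1, 1, 1, 1, 1, 1, 1, 1, 1, 1, 1, 1]}}

```text
t: 12.75
position: [0.5301, 0.0334, 0.1757]
ee_rot: [180.0, 0.0, -175.6]
wrist_force: [1.3, 0.3, 1.1]
width: 0.0142
grasp_force: 25.0
```

```bash
python3 chk.py
```

```text
t 13.05 pos [0.5298 0.0334 0.1755] [ 1.79995452e+02 -5.06398063e-02 -1.75577622e+02] F [-0.59  0.12  0.79] se [0.19 0.08 0.17]
blue 22 320.45454545454544 257.04545454545456
140 311 335 323.0
160 306 340 323.0
220 313 330 321.5
236 312 329 320.5
250 312 329 320.5
```

Call:
{"method": "arm_command", "body": {"angular": [[0, 0, 0], [0, 0, 0], [0, 0, 0], [0, 0, 0], [0, 0, 0], [0, 0, 0], [0, 0, 0], [0, 0, 0], [0, 0, 0], [0, 0, 0], [0, 0, 0], [0, 0, 0], [0, 0, 0], [0, 0, 0], [0, 0, 0], [0, 0, 0], [0, 0, 0], [0, 0, 0], [0, 0, 0], [0, 0, 0]], "dp": [[1.35, 0.04, 0], [2.7, 0.08, 0], [4.05, 0.12, 0], [5.4, 0.16, 0], [6.75, 0.2, 0], [8.1, 0.24, 0], [9.45, 0.28, 0], [10.8, 0.32, 0], [12.15, 0.36, 0], [13.5, 0.4, 0], [14.85, 0.43, 0], [16.2, 0.47, 0], [17.55, 0.51, 0], [18.9, 0.55, 0], [20.25, 0.59, 0], [21.6, 0.63, 0], [22.95, 0.67, 0], [24.3, 0.71, 0], [25.3, 0.74, 0], [26, 0.76, 0]], "hand": [1, 1, 1, 1, 1, 1, 1, 1, 1, 1, 1, 1, 1, 1, 1, 1, 1, 1, 1, 1]}}

```text
t: 14.72
position: [0.504, 0.0322, 0.1757]
ee_rot: [180.0, -0.0, -175.6]
wrist_force: [1.2, 0.1, -0.2]
width: 0.0137
grasp_force: 25.0
```

```bash
python3 chk.py
python3 - <<'E'
from h import *
p,d,i=load('wrist'); m=(p[...,1]>225).astype(np.uint8); m[:,:290]=0;m[:,350:]=0;m[:120]=0;m[262:]=0
n,l,st,c=cv2.connectedComponentsWithStats(m)
for k in range(1,n):
  if st[k,4]>20: print(st[k],c[k],atz(i,c[k],.0235)[0], 'top row end',atz(i,[c[k][0],st[k,1]],.018)[0])
E
```

```text
t 15.0167 pos [0.504  0.0322 0.1756] [ 1.79997874e+02 -3.09624119e-02 -1.75573456e+02] F [-0.13  0.23  0.6 ] se [0.24 0.15 0.23]
blue 21 320.57142857142856 257.0
200 304 340 322.0
250 312 329 320.5
[ 304  181   37   37 1055] [321.85308057 199.23222749] [0.46632518 0.02984305 0.0235    ] top row end [0.45661892 0.02910158 0.018     ]
[312 246  18  16 230] [320.56086957 252.36521739] [0.49861865 0.03160069 0.0235    ] top row end [0.49635235 0.03142858 0.018     ]
```

The tip is 8 mm before the strip's end and centred. The button centre is at about (.4663, .0302). Next: lift 15 mm, move across, and come down gently.

Call:
{"method": "arm_command", "body": {"angular": [[0, 0, 0], [0, 0, 0], [0, 0, 0], [0, 0, 0], [0, 0, 0], [0, 0, 0], [0, 0, 0], [0, 0, 0], [0, 0, 0], [0, 0, 0], [0, 0, 0], [0, 0, 0], [0, 0, 0], [0, 0, 0]], "dp": [[0, 0, -3], [0, 0, -7], [0, 0, -11], [0, 0, -15], [0, 0, -15], [5, 0, -15], [11, 0.2, -15], [17, 0.4, -15], [23, 0.6, -15], [29, 0.8, -15], [34, 1, -15], [37.7, 1, -15], [37.7, 1, -15], [37.7, 1, -15]], "hand": [1, 1, 1, 1, 1, 1, 1, 1, 1, 1, 1, 1, 1, 1]}}

```text
t: 16.18
position: [0.4666, 0.0303, 0.1908]
ee_rot: [180.0, 0.0, -175.6]
wrist_force: [0.9, 0.5, 0.2]
width: 0.0138
grasp_force: 25.0
```

```bash
python3 chk.py
python3 - <<'E'
from h import *
p,d,i=load('wrist'); cv2.imwrite('pics/w5.png',cv2.resize(p[190:310,260:380],(600,600),interpolation=cv2.INTER_CUBIC)[:,:,::-1])
E
```

```text
t 16.4833 pos [0.4667 0.0303 0.1906] [-1.79996861e+02  3.91098451e-03 -1.75575386e+02] F [ 0.   -0.01 -0.42] se [0.09 0.18 0.2 ]
blue 16 320.875 255.75
236 320 321 320.5
250 315 336 325.5
```

View pics/w5.png

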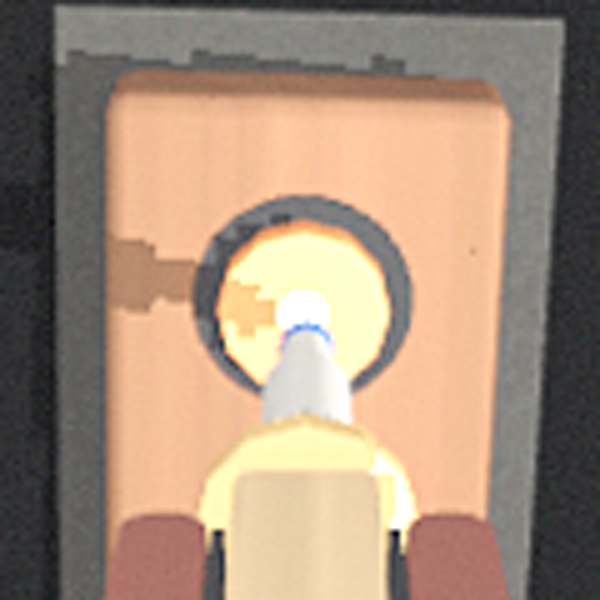

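The tip (308,330) is lined up with the button's white dot (302,310), about 0.5 mm to its right. I'll come down, aiming for roughly 2.7 N first.

Call:
{"method": "arm_command", "body": {"angular": [[0, 0, 0], [0, 0, 0], [0, 0, 0], [0, 0, 0], [0, 0, 0], [0, 0, 0], [0, 0, 0], [0, 0, 0], [0, 0, 0], [0, 0, 0], [0, 0, 0], [0, 0, 0], [0, 0, 0], [0, 0, 0], [0, 0, 0], [0, 0, 0], [0, 0, 0]], "dp": [[0.3, -0.4, 1], [0.3, -0.4, 3], [0.3, -0.4, 5], [0.3, -0.4, 6], [0.3, -0.4, 7], [0.3, -0.4, 8], [0.3, -0.4, 9], [0.3, -0.4, 10], [0.3, -0.4, 11], [0.3, -0.4, 12], [0.3, -0.4, 13], [0.3, -0.4, 14], [0.3, -0.4, 15], [0.3, -0.4, 16], [0.3, -0.4, 17], [0.3, -0.4, 18], [0.3, -0.4, 18]], "hand": [1, 1, 1, 1, 1, 1, 1, 1, 1, 1, 1, 1, 1, 1, 1, 1, 1]}}

```text
t: 17.9
position: [0.4663, 0.0298, 0.1726]
ee_rot: [180.0, -0.0, -175.6]
wrist_force: [-0.0, 0.4, 1.7]
width: 0.0138
grasp_force: 25.0
```

Run:
```python
from h import *
favg(16)
```

```text
t 18.7 pos [0.4663 0.0298 0.1727] [ 1.79998337e+02 -1.26557437e-03 -1.75576425e+02] F [-0.84 -0.27  2.14] se [0.12 0.13 0.09]
```

The push is about 2.7 N. One more millimetre should bring it to 3 N.

Call:
{"method": "arm_command", "body": {"angular": [[0, 0, 0], [0, 0, 0], [0, 0, 0], [0, 0, 0], [0, 0, 0], [0, 0, 0]], "dp": [[0, 0, 0.5], [0, 0, 1], [0, 0, 1], [0, 0, 1], [0, 0, 1], [0, 0, 1]], "hand": [1, 1, 1, 1, 1, 1]}}

```text
t: 19.2
position: [0.4663, 0.0298, 0.1717]
ee_rot: [180.0, 0.0, -175.6]
wrist_force: [-0.9, -0.1, 2.6]
width: 0.0143
grasp_force: 25.0
```

Run:
```python
from h import *
p,d,i=favg(16); cv2.imwrite('pics/w6.png',cv2.resize(p[190:310,260:380],(600,600),interpolation=cv2.INTER_CUBIC)[:,:,::-1])
```

```text
t 20.0 pos [0.4663 0.0298 0.1717] [ 1.79998642e+02 -5.24635367e-04 -1.75578831e+02] F [-0.78 -0.39  2.44] se [0.09 0.15 0.13]
```

View pics/w6.png

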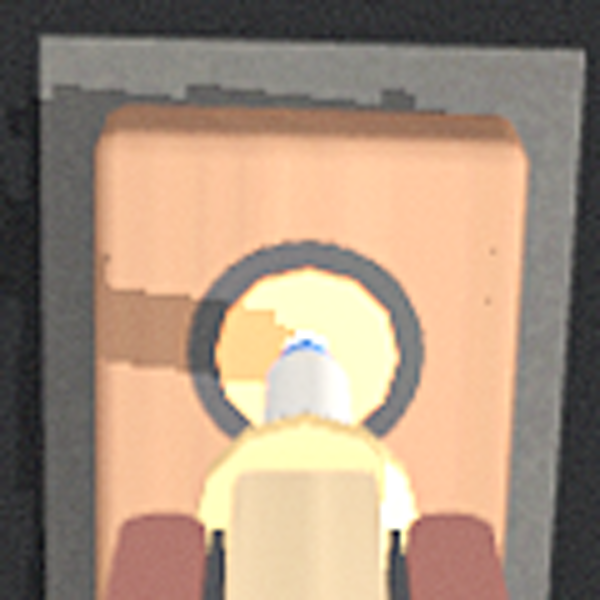

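The tip (306,348) is on the button's centre. The button is pressed down level with its ring at about 3.0 N, with the nib about 8 mm in. Handing in.

```bash
python3 -c "
from station import ctrl
print(ctrl.job_done())"
```

```text
the job is handed in; nothing more can be done
None
```

The job is handed in after 20 s: the stylus traced the strip from the white mark to its end, on the centre line at about 1.4 N, and is now holding the button fully down, upright, at about 3 N; the arm stayed clear of the dispenser, record clamp, coaster and tumbler, though I took no final picture of them.

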